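# Take the empty spool off the ribbon winder (left-hand nut)

## Task

The ribbon winder's spool is empty. Undo the hexagonal cap nut that holds it: its thread is left-handed, so it loosens clockwise seen from above, and it ends at a stop that you must feel for; do not force the nut or the spool against the winder, round, sideways or upwards. Put the nut in the shallow plywood tray, then lift the empty spool off and stand it upright in the small open carton, without pushing the other things about.

Things in the scene. Friction and masses are not known exactly. Their poses are not given: they have to be found in the camera images.
- nut_center (a point): Centre (half-way up) of the hexagonal aluminium cap nut on the winder's spindle: 44 mm across flats, 51 over corners, 30 mm high plus a 3 mm dome, 90 g, closed on top, open below, resting on the spool. z up, x square to a flat (flats every 60 degrees). Left alone on its thread it stays as turned. Sideways play 1.5 mm. Over 30 N between nut and winder (0.4 Nm at a stop) is forcing it.
- nut_lugs (a point): Point on the nut's axis at its two inner lugs, 8 mm above its lower rim. They run in left-hand grooves: clockwise from above they rise 3 mm per rad (about 5 mm vertical play in all). Unknown start: 1.3 to 2.3 rad clockwise to a hard stop; only in the last 0.3 rad before it do slots let the nut lift off, straight up 30 mm (back off 0.1 rad from the stop first). Anticlockwise it jams.
- spindle (a point): Top centre of the winder's fixed upright steel spindle, inside the nut; z up along its axis. It stands 22 mm above the spool's upper face, 58 mm above the platen that carries the spool and 108 mm above the table. Thread 31 mm across. At the stop one lug may strike first if the nut sits off-centre: felt as a side force and tilting moment as well as a torque.
- winder: The motor winder, fixed to the table: grey housing 170 x 120 x 42 mm with a black platen 72 mm across and 8 mm high; origin on the spindle's axis at table level (the housing's centre lies 20 mm along its x), z up.
- spool_center (a point): Centre (half-way up) of the empty white plastic spool on the winder's platen, around the spindle, under the nut: two flanges 60 mm across and 6 mm thick, 36 mm high in all, hub 46 mm across, bore 35 mm (2 mm play around the spindle), 60 g. z along its axis. Take it from above across the upper flange, the spindle between the fingers; raise it 60 mm to clear the spindle.
- tray: Shallow square plywood tray, fixed, 130 x 130 mm outside, walls 4 mm thick and 14 mm high, floor 4 mm thick; origin under its centre at table level, x and y along its sides.
- carton_in (a point): Centre of the inner floor (4 mm above the table) of the small open cardboard carton, fixed: 170 mm along its x, 150 mm along its y outside, walls 4 mm thick and 40 mm high above the table, with two slanting flaps folded outwards on its y sides.
- ribbon_a: Bystander: full spool of red ribbon, 72 mm across, 40 mm high; leave alone. Origin under its centre.
- ribbon_b: Bystander: full spool of orange ribbon, 72 mm across, 40 mm high; leave alone. Origin under its centre.
- mug: Bystander: white mug, 76 mm across, 80 mm high; leave alone. Origin under its centre.
- tape: Bystander: roll of paper tape lying flat, 70 mm across, 18 mm high; leave alone. Origin under its centre.
- gluegun: Bystander: glue gun lying on its side, about 150 x 110 x 26 mm; leave alone. Origin under its barrel.
- berries: Bystander: closed jar, 64 mm across, 75 mm high; leave alone. Origin under its centre.
Not all that is in view belongs to the job. Of the things that look like the winder, take the one that is farthest to the robot's right at the start.

How it is judged:
By the outcome, as a careful person would: the job done as asked, in the order asked, and still so for the second after the job is handed in, with the robot touching nothing.
It also fails if it takes over 72 s, if anything falls off the work surface, if the arm or the gripper's body presses on something with over 40 N, if the wrist force passes 120 N, or if a joint passes its speed limit or range.

## Robot

A 7-joint arm with a two-finger parallel gripper is mounted at the origin on the work surface. World frame = base frame: x ahead of the robot, y to its left, z up, the work surface at z = 0. Lengths are in m, angles in degrees, forces in N, time in s.
With the tool pointing down it reaches from about 0.4 to 0.875 m from the base axis. Payload 6.5 kg.
Tool frame: the origin (TCP) lies at the very end of the fingers, on their centre line; the grasp point (between the pads) lies 19 mm behind it; z points along the fingers, y is the line along which they close (so a half turn about z gives the same grasp; the last joint's range is limited). The gripper opens to 88 mm and grips with 3 to 60 N. Pads are 18 mm wide; open, the fingers measure 123 mm over their backs; the gripper's body (75 mm by 187 mm) begins 45 mm behind the grasp point.
Start: joints at [68.4, 30.733, -0.252, 88.115, 0.149, 61.152, -4.079], TCP at [0.199, -0.619, 0.239] pointing down, gripper open.
Joint ranges: [-154.64, 154.64], [-21.42, 123.67], [-72.66, 72.17], [13.99, 137.28], [-74.86, 254.86], [10.95, 109.41], [-158.01, 158.01]. Speed limits (degrees/s): [136.94, 136.94, 180, 180, 180, 180, 180].

## Interface

Orientations are given as [roll, pitch, yaw] about the fixed x, y, z axes, in that order (R = Rz(yaw) Ry(pitch) Rx(roll)).
In Python, from plant import robot gives the robot as it stands.
- The arm moves only by the tool send_rows, never from a script. Its argument "plan" is a list that holds one entry, the list of rows, each a list of 5 numbers: the shift along the tool's x, y, z in m, then the turn about the tool's z in degrees, then the closure in counts, from 0 (fully open) to 255 (shut). A call has 1 to 12 rows; each row shifts and turns the commanded pose from where the row before left it, along the tool's axes as they then stand; what a row does not reach is not made up. A row lasts 1/8 s, in which the tool goes at most 62.5 mm and 10.7 degrees, less where a joint would pass 70% of its speed; a pose out of reach is approached as far as the arm can. A call is refused whole if a number of a shift passes 0.0625 or a number of a turn 10.7, either way. A call with a gripper value outside its range is refused whole. The fingers move at their own pace and stop on an object; "squeeze" is the grip in N (left out, the last holds). Time passes only in rows, so rows that do not move let the fingers close. It gives the time, the measured TCP pose, the force, the opening and the grip force at its end, in the units of the state.
- robot.sense(): the state, without advancing time (a new reading comes with each control period).
- robot.grab_frame(name): name is "side" or "top"; returns (picture, depth): 420x560x3 uint8, red, green, blue; 420x560 float32, m along the optical axis (not along the pixel's ray), 0 where there is no reading.
- robot.get_calibration(name): a dict with "mtx" (3x3 intrinsics, pixels), "pose" (4x4, takes a point from camera to world coordinates). Camera axes: x right, y down, z forward; pixel columns grow to the right and rows downward; lengths in m; the calibration is good to about 2 mm. A picture is of the moment at which its call begins. get_calibration takes no time and is no camera call.
- robot.hand_in(): hands the job in; it is judged then, once.
The state is a dict: "clock": time; "joint_positions": joint angles; "qvel": joint speeds; "tau": joint torques, N m; "tool_pos": TCP position; "eef_rot": TCP orientation; "wrist_force": force on the tool from outside, world axes, zero at the start; "ft_torque": the same for the moment, N m; "gripper_width": opening from 0.0 (shut) to 1.0 (fully open); "grip_force": force on a finger pad.
Only numpy, scipy, OpenCV 4.12 (cv2) and the standard library are available. Lean on these libraries where they do the work, as an engineer would, in place of code of your own. Each camera call takes 0.05 s, during which the arm holds its last target. There are 200 camera calls.

## Working session

There is one attempt and no reset: what is moved stays moved. The work goes in short steps, Python scripts to look and compute and a tool call to move; the robot and the scene stay as the last step left them, time stands still between calls to the robot, and variables do not carry over. Pictures are saved under pics/ and viewed, at most 10 in all, crops included, and the job is handed in when it is done.

Besides the shell and the picture viewer there is one more tool, called after "Emit:" as name([rows], argument=value, ...), one row to a line, values as JSON. send_rows: Moves the arm, as the interface text tells. Its arguments: {"type":"object","properties":{"plan":{"type":"array"},"squeeze":{"type":"number"}},"required":["plan"]}

```bash
mkdir -p pics; ls
python3 - <<'E'
from plant import robot
import cv2,numpy as np
s=robot.sense();print({k:np.round(v,3).tolist() for k,v in s.items()})
for n in("side","top"):
    p,d=robot.grab_frame(n);cv2.imwrite(f"pics/{n}0.png",p[:,:,::-1]);np.savez(f"{n}0.npz",p=p,d=d)
    c=robot.get_calibration(n);print(n,np.round(c["mtx"],1).tolist(),np.round(c["pose"],3).tolist(),(d>0).mean())
E
```

```text
pics
{'clock': 0.0, 'joint_positions': [68.4, 30.778, -0.252, 88.17, 0.147, 61.15, -4.077], 'qvel': [-0.033, 0.023, -0.038, 0.092, -0.12, -0.06, 0.006], 'tau': [-0.002, -57.099, 0.99, -25.161, -0.056, 0.018, 0.0], 'tool_pos': [0.199, -0.618, 0.238], 'eef_rot': [-179.902, 0.007, 17.811], 'wrist_force': [-0.062, -0.778, -0.116], 'ft_torque': [-0.037, -0.016, 0.024], 'grip_force': 0.0, 'gripper_width': 1.001}
side [[401.3, 0.0, 279.4], [0.0, 401.3, 201.7], [0.0, 0.0, 1.0]] [[-0.895, -0.303, 0.327, 0.213], [-0.446, 0.612, -0.653, 0.556], [-0.002, -0.73, -0.683, 0.711], [0.0, 0.0, 0.0, 1.0]] 0.9960034013605442
top [[384.6, 0.0, 274.3], [0.0, 384.6, 212.6], [0.0, 0.0, 1.0]] [[0.006, -0.981, 0.193, 0.324], [-1.0, -0.009, -0.017, -0.005], [0.018, -0.192, -0.981, 0.956], [0.0, 0.0, 0.0, 1.0]] 0.9959013605442177
```

View pics/side0.png

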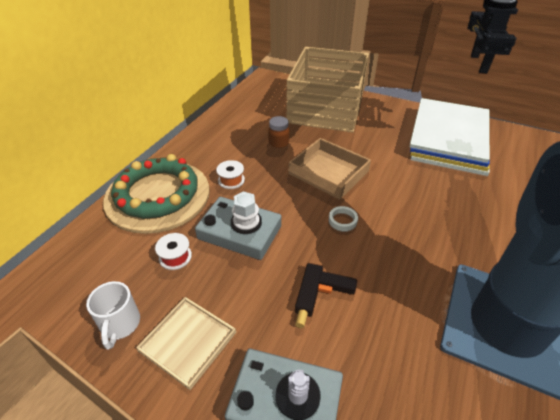

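View pics/top0.png

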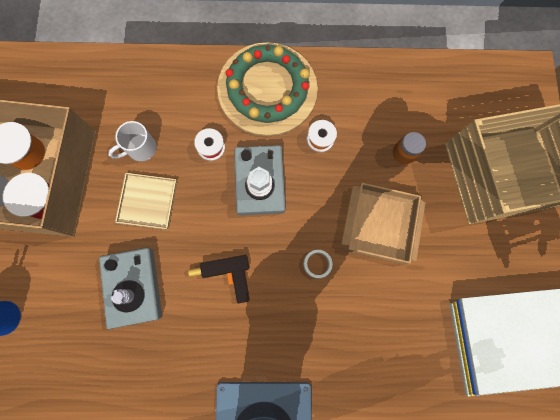

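Top view: the winder candidates are (260,180), with a white spool and nut, and (130,288), with a bare spindle or nut. The robot's right is image right, so I choose (260,180). The tray is at (146,200) rather than the deep box at the left edge. The small carton with flaps is at (384,222) rather than the slatted crate at (510,160). In the side view the winder is at (240,220), the tray at (187,341) and the carton at (330,167).

```bash
cat > h.py <<'E'
import numpy as np,cv2
from plant import robot
C={n:robot.get_calibration(n) for n in("side","top")}
def pts(n,d):
    M,T=C[n]["mtx"],C[n]["pose"];v,u=np.indices(d.shape)
    P=np.stack([(u-M[0,2])/M[0,0]*d,(v-M[1,2])/M[1,1]*d,d],-1)
    return P@T[:3,:3].T+T[:3,3]
def ray(n,uv,z):
    M,T=C[n]["mtx"],C[n]["pose"];uv=np.atleast_2d(uv).astype(float)
    r=np.c_[uv,np.ones(len(uv))]@np.linalg.inv(M).T@T[:3,:3].T
    return T[:3,3]+r*((z-T[2,3])/r[:,2])[:,None]
def tri(a,b):
    A=0;B=0
    for n,uv in(("side",a),("top",b)):
        o=C[n]["pose"][:3,3];r=ray(n,uv,0)[0]-o;r/=np.linalg.norm(r);Q=np.eye(3)-np.outer(r,r);A=A+Q;B=B+Q@o
    return np.linalg.solve(A,B)
E
python3 - <<'E'
from h import *
S=np.load("side0.npz");T=np.load("top0.npz")
a=cv2.resize(S["p"][180:265,190:290],None,fx=4,fy=4,interpolation=cv2.INTER_CUBIC)
b=cv2.resize(T["p"][140:220,228:296],None,fx=5,fy=5,interpolation=cv2.INTER_CUBIC)
o=np.zeros((400,800,3),np.uint8);o[:340,:400]=a;o[:400,420:760]=b;cv2.imwrite("pics/crop1.png",o[:,:,::-1])
for n,D in(("side",S),("top",T)):
    P=pts(n,D["d"])
    box=lambda x0,x1,y0,y1:(slice(y0,y1),slice(x0,x1))
    w=P[box(190,290,180,265)] if n=="side" else P[box(228,296,140,220)]
    w=w.reshape(-1,3)
    for lo,hi in((.04,.046),(.08,.09),(.108,.13)):
        q=w[(w[:,2]>lo)&(w[:,2]<hi)]
        if len(q)>4: print(n,lo,len(q),np.round(np.median(q,0),4),np.round(q.min(0),4),np.round(q.max(0),4))
P=pts("top",T["d"])
for nm,(u,v) in dict(traywin=(146,200),cart=(384,222),nut=(260,175)).items(): print(nm,np.round(P[v,u],3))
E
```

```text
side 0.04 1714 [0.5886 0.0341 0.0431] [ 0.5027 -0.0579  0.04  ] [0.7611 0.0819 0.0459]
side 0.08 161 [0.5554 0.0319 0.0868] [ 0.5407 -0.0124  0.0813] [0.5992 0.0459 0.0898]
side 0.108 300 [0.5665 0.0201 0.1177] [ 0.5449 -0.0085  0.1081] [0.5955 0.0385 0.1223]
top 0.04 1700 [0.6006 0.0149 0.0417] [ 0.5065 -0.0443  0.04  ] [0.6763 0.0787 0.046 ]
top 0.08 148 [0.5552 0.0148 0.0849] [ 0.5413 -0.0119  0.0801] [0.5895 0.0444 0.0898]
top 0.108 325 [0.5701 0.0156 0.1162] [ 0.5467 -0.0048  0.1081] [0.5952 0.0386 0.1209]
traywin [0.54  0.303 0.004]
cart [ 0.489 -0.298  0.005]
nut [0.574 0.013 0.119]
```

View pics/crop1.png

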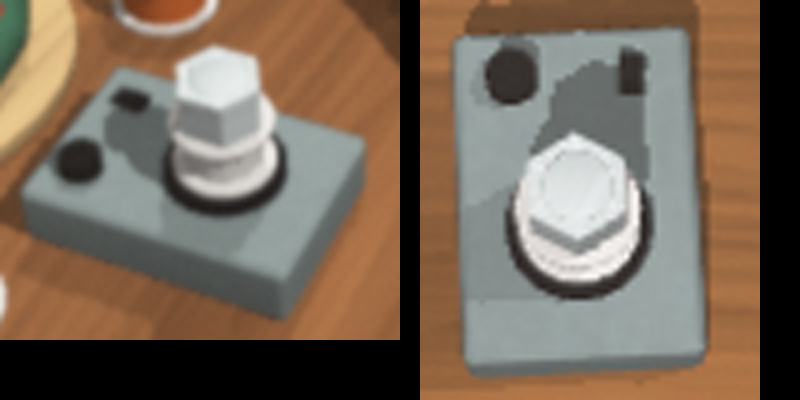

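The crop confirms it: this winder has the white spool on a black platen. The nut's hexagon corners point roughly up and down in the top view (crop (574,131), (629,150), (530,155), (577,237)), so two of its flats face about ±y. Next I measure the nut's angle and the tray and carton poses.

Run:
```python
from h import *
D={n:np.load(n+"0.npz") for n in("side","top")}
B={"side":(190,290,180,265),"top":(228,296,140,220)}
th=np.arange(0,60,1.)
for n in D:
    P=pts(n,D[n]["d"]);x0,x1,y0,y1=B[n]
    w=P[y0:y1,x0:x1].reshape(-1,3);q=w[(w[:,2]>.1125)][:,:2]
    if n=="side": pass
    W=[]
    for t in th:
        s=0
        for k in(0,60,120):
            a=np.radians(t+k);pr=q@[np.cos(a),np.sin(a)];s+=np.ptp(pr)
        W.append(s/3)
    t=th[np.argmin(W)]
    A=[];b=[]
    for k in(0,60,120):
        a=np.radians(t+k);pr=q@[np.cos(a),np.sin(a)];A.append([np.cos(a),np.sin(a)]);b.append((pr.max()+pr.min())/2)
    print(n,len(q),"flat normal",t,"w",min(W),max(W),"c",np.linalg.lstsq(np.array(A),np.array(b),rcond=None)[0],np.round(np.array(W)[::5],4), "hist z",np.round(np.percentile(w[w[:,2]>.1125][:,2],[5,50,95]),4))
    # housing / tray / carton
    def rect(m,nm):
        c=max(cv2.findContours(m.astype(np.uint8),0,2)[0],key=cv2.contourArea)
        X=P[...,:2][m];r=cv2.minAreaRect((X*1000).astype(np.float32));print(n,nm,np.round(r[0],1),np.round(r[1],1),round(r[2],1),m.sum(),"z",np.round(np.percentile(P[...,2][m],[5,50,95]),4))
    X,Y,Z=P[...,0],P[...,1],P[...,2]
    rect((abs(X-.54)<.09)&(abs(Y-.303)<.09)&(Z>.009)&(Z<.02),"tray rim")
    rect((abs(X-.489)<.11)&(abs(Y+.298)<.12)&(Z>.036)&(Z<.046),"carton rim")
    rect((abs(X-.58)<.12)&(abs(Y-.015)<.085)&(Z>.038)&(Z<.046),"housing")
    m=(abs(X-.57)<.05)&(abs(Y-.015)<.05)&(Z>.081)&(Z<.089);e=cv2.fitEllipse((P[...,:2][m]*1000).astype(np.float32));print("flange",e,np.median(Z[m]))
```

```text
side 295 flat normal 32.0 w 0.40393230942819897 0.4567792595356217 c [0.40293039 0.27743386] [0.456  0.4566 0.4538 0.4476 0.4379 0.4252 0.4092 0.404  0.4194 0.4335
 0.4444 0.4519] hist z [0.1152 0.1183 0.7106]
side tray rim [536.4 300.3] [130.9 132.1] 83.7 797 z [0.0097 0.0142 0.0165]
side carton rim [ 484.3 -289.3] [170.2 171.9] 77.8 593 z [0.0364 0.0403 0.0431]
side housing [589.4  17.5] [170.1 120.7] 3.5 1782 z [0.0398 0.043  0.0451]
flange ((570.567626953125, 14.85953140258789), (54.306236267089844, 56.08070373535156), 30.178050994873047) 0.08671761182413096
top 324 flat normal 31.0 w 0.1721650518385974 0.1900805829208464 c [0.46011987 0.01172486] [0.1895 0.1901 0.1893 0.1872 0.1836 0.1787 0.1723 0.1726 0.173  0.1791
 0.1839 0.1874] hist z [0.1134 0.1164 0.1204]
top tray rim [537.7 300.7] [132.4 130.4] 83.2 375 z [0.0095 0.0129 0.0161]
top carton rim [ 484.  -289.2] [167.  170.9] 77.7 730 z [0.0363 0.0387 0.0415]
top housing [590.4  16.9] [168.6 118.9] 3.6 2185 z [0.0386 0.0412 0.0438]
flange ((571.3801879882812, 16.076990127563477), (53.7609748840332, 54.74538040161133), 89.40778350830078) 0.08487910270441668
```

Run:
```python
from h import *
for n in("side","top"):
    D=np.load(n+"0.npz");P=pts(n,D["d"]);X,Y,Z=P[...,0],P[...,1],P[...,2]
    m=(np.hypot(X-.57,Y-.0155)<.035)&(Z<.126)
    for lo in(.110,.1145):
        q=P[m&(Z>lo)][:,:2];th=np.arange(0,60,1.);W=[];K=[]
        for t in th:
            a=np.radians(t+np.array([0,60,120]));U=np.c_[np.cos(a),np.sin(a)];pr=q@U.T
            W.append(np.ptp(pr,axis=0).mean());K.append(np.linalg.lstsq(U,(pr.max(0)+pr.min(0))/2,rcond=None)[0])
        i=np.argmin(W);j=np.argmax(W);r=cv2.minAreaRect((q*1000).astype(np.float32));print(n,lo,"min",th[i],W[i],"max",th[j],W[j],np.round(K[i],4),r)
    # top-face image outline rays at z=.116
    mm=(m&(Z>.1125)).astype(np.uint8);c=max(cv2.findContours(mm,0,1)[0],key=cv2.contourArea)[:,0]
    ap=cv2.approxPolyDP(c.reshape(-1,1,2),2.0,True)[:,0];R=ray(n,ap,.116);ctr=[.57,.0155]
    print(np.round(R[:,:2],4).tolist(),np.round(np.degrees(np.arctan2(R[:,1]-.0155,R[:,0]-.571))%60,1))
    # carton floor & flaps
    m=(abs(X-.484)<.1)&(abs(Y+.289)<.1)&(Z>0.001)&(Z<.008)
    for lo,hi in((.034,.037),(.037,.043),(.046,.06)):
        k=(abs(X-.484)<.15)&(abs(Y+.289)<.15)&(Z>lo)&(Z<hi)
        if k.sum()>5: print("carton",lo,k.sum(),cv2.minAreaRect((P[k][:,:2]*1000).astype(np.float32)))
```

```text
side 0.11 min 32.0 0.04538314294840673 max 3.0 0.049599924654815115 [0.5696 0.0154] ((569.7371215820312, 16.00762939453125), (43.78757095336914, 48.19779968261719), 32.34110641479492)
side 0.1145 min 31.0 0.04487040974297684 max 3.0 0.049430999275151925 [0.57   0.0152] ((569.7371215820312, 16.00762939453125), (43.78757095336914, 48.19779968261719), 32.34110641479492)
[[0.5955, 0.0161], [0.5786, 0.0398], [0.5543, 0.0347], [0.545, 0.0162], [0.5612, -0.0083], [0.5864, -0.0032]] [ 1.3 12.7 11.1 58.5  7.5  9.4]
carton 0.034 204 ((483.2130126953125, -287.49969482421875), (171.90147399902344, 169.1080322265625), 78.33306121826172)
carton 0.037 483 ((484.6234436035156, -287.1888427734375), (165.8488311767578, 171.89320373535156), 77.71917724609375)
top 0.11 min 33.0 0.044067411979195115 max 4.0 0.04922060970839224 [0.5711 0.0162] ((570.9400634765625, 16.890445709228516), (48.452980041503906, 43.200355529785156), 0.5312964916229248)
top 0.1145 min 33.0 0.0433101268766801 max 4.0 0.0476881837792828 [0.5709 0.0158] ((570.5802612304688, 15.710262298583984), (47.71109390258789, 40.835693359375), 0.5273624062538147)
[[0.594, 0.0205], [0.5819, 0.0385], [0.5561, 0.0358], [0.547, 0.0131], [0.5589, -0.0048], [0.5848, -0.0046]] [12.4  4.6  6.3  5.7 59.2  4.5]
carton 0.034 266 ((484.1890563964844, -289.463623046875), (171.15298461914062, 170.88841247558594), 77.31002807617188)
carton 0.037 611 ((484.0486145019531, -288.7217102050781), (166.14468383789062, 170.82289123535156), 77.65823364257812)
```

Measured: nut centre (0.5705, 0.0157), rim z ≈ 0.116, flat normals at 33° mod 60. That puts the grasp yaw at 123°, which leaves room for a full clockwise turn. I go there in two moves.

Emit:
send_rows([
  [[0.0457,-0.0409,0,0,0],[0.0457,-0.0409,0,0,0],[0.0457,-0.0409,0,0,0],[0.0457,-0.0409,0,0,0],[0.0457,-0.0409,0,0,0],[0.0457,-0.0409,0,0,0],[0.0457,-0.0409,0,0,0],[0.0457,-0.0409,0,0,0],[0.0457,-0.0409,0,0,0],[0.0457,-0.0409,0,0,0],[0.0457,-0.0409,0,0,0],[0.0457,-0.0409,0,0,0]],
])

```text
clock: 1.6
tool_pos: [0.5714, 0.0177, 0.2385]
eef_rot: [180.0, 0.0, 17.8]
wrist_force: [1.7, 0.1, -0.2]
gripper_width: 0.999
grip_force: 0.0
```

Emit:
send_rows([
  [[0,0,0,-10.5,0],[0,0,0,-10.5,0],[0,0,0,-10.5,0],[0,0,0,-10.5,0],[0,0,0,-10.5,0],[0,0,0,-10.5,0],[0,0,0,-10.5,0],[0,0,0,-10.5,0],[0,0,0,-10.5,0],[0,0,0,-10.5,0],[0,0,0,0,0]],
])

```text
clock: 2.98
tool_pos: [0.5705, 0.0159, 0.2383]
eef_rot: [-180.0, -0.0, 122.7]
wrist_force: [0.1, -1.0, 0.1]
gripper_width: 1.002
grip_force: 0.0
```

```bash
cat > st.py <<'E'
from h import *
import sys
s=robot.sense();print({k:np.round(v,4).tolist() for k,v in s.items() if k not in("qvel","tau")})
if len(sys.argv)>3:
    t=np.array([float(a) for a in sys.argv[1:4]])-s["tool_pos"]; y=np.radians(s["eef_rot"][2])
    print("tool shift",np.round([t[0]*np.cos(y)+t[1]*np.sin(y),t[0]*np.sin(y)-t[1]*np.cos(y),-t[2]],4))
E
python3 st.py 0.5705 0.0157 0.094
```

```text
{'clock': 2.975, 'joint_positions': [23.3745, 28.2701, -39.6201, 98.7024, 20.2793, 60.4454, 9.6373], 'tool_pos': [0.5705, 0.0159, 0.2383], 'eef_rot': [-179.9655, -0.0465, 122.7038], 'wrist_force': [0.0739, -1.028, 0.1195], 'ft_torque': [-0.0787, -0.1204, -0.0437], 'grip_force': 0.0, 'gripper_width': 1.0024}
tool shift [-2.000e-04 -1.000e-04  1.443e-01]
```

Emit:
send_rows([
  [[0,0,0.035,1,0],[0,0,0.04,1,0],[0,0,0.04,0,60],[0,0,0.025,0,60],[0,0,0.007,0,60],[0,0,0,0,60],[0,0,0,0,60]],
], squeeze=12)

```text
clock: 3.85
tool_pos: [0.5717, 0.0163, 0.0929]
eef_rot: [179.9, 0.1, 120.8]
wrist_force: [-0.1, 0.2, 0.4]
gripper_width: 0.763
grip_force: 0.0
```

Emit:
send_rows([
  [[0,0,0,0,110],[0,0,0,0,120],[0,0,0,0,130],[0,0,0,0,150],[0,0,0,0,150]],
], squeeze=12)

```text
clock: 4.47
tool_pos: [0.5709, 0.0161, 0.092]
eef_rot: [180.0, 0.0, 120.8]
wrist_force: [-0.8, -0.9, 5.4]
gripper_width: 0.503
grip_force: 11.9
```

```bash
python3 st.py 0.5705 0.0157 0.091
```

```text
{'clock': 4.475, 'joint_positions': [18.3118, 38.9102, -33.1644, 104.4949, 28.954, 45.2593, 0.8905], 'tool_pos': [0.5709, 0.0161, 0.092], 'eef_rot': [179.9933, 0.02, 120.805], 'wrist_force': [-0.7756, -0.8919, 5.3606], 'ft_torque': [-0.2173, 0.1754, 0.0694], 'grip_force': 11.869, 'gripper_width': 0.5034}
tool shift [-0.0001 -0.0006  0.001 ]
```

Emit:
send_rows([
  [[0,0,-0.0007,0,150],[0,0,-0.0002,3,150],[0,0,-0.0002,3,150],[0,0,-0.0002,3,150],[0,0,-0.0002,3,150],[0,0,-0.0002,3,150],[0,0,0,0,150]],
])

```text
clock: 5.35
tool_pos: [0.5705, 0.0162, 0.093]
eef_rot: [-180.0, -0.0, 105.8]
wrist_force: [-1.8, -0.1, -1.4]
gripper_width: 0.502
grip_force: 11.9
```

```bash
python3 st.py 0.5705 0.0157 0.091
```

```text
{'clock': 5.35, 'joint_positions': [15.8562, 37.8935, -29.6881, 104.6452, 25.7998, 44.325, -11.6107], 'tool_pos': [0.5705, 0.0162, 0.093], 'eef_rot': [-179.9667, -0.0099, 105.8444], 'wrist_force': [-1.8496, -0.0784, -1.4406], 'ft_torque': [-0.0712, -0.0825, 0.0152], 'grip_force': 11.8551, 'gripper_width': 0.5024}
tool shift [-0.0005 -0.0002  0.002 ]
```

Emit:
send_rows([
  [[0,0,-0.0003,5,150],[0,0,-0.0002,5,150],[0,0,-0.0003,5,150],[0,0,-0.0003,5,150],[0,0,-0.0002,5,150],[0,0,-0.0003,5,150],[0,0,-0.0003,5,150],[0,0,-0.0002,5,150],[0,0,-0.0003,5,150],[0,0,0,0,150]],
])

```text
clock: 6.6
tool_pos: [0.5706, 0.0163, 0.0956]
eef_rot: [-180.0, 0.0, 60.9]
wrist_force: [-0.7, -0.6, -1.9]
gripper_width: 0.501
grip_force: 11.9
```

```bash
python3 st.py 0.5705 0.0157 0.091
```

```text
{'clock': 6.6, 'joint_positions': [7.9874, 35.5548, -18.8641, 105.071, 16.3106, 42.0452, -48.8931], 'tool_pos': [0.5706, 0.0163, 0.0956], 'eef_rot': [-179.9864, 0.0158, 60.9181], 'wrist_force': [-0.7407, -0.589, -1.8732], 'ft_torque': [-0.0062, -0.0452, -0.0177], 'grip_force': 11.8554, 'gripper_width': 0.5009}
tool shift [-0.0005  0.0002  0.0046]
```

I lower the grip to 6 N so that it can pass at most about 0.25 Nm at the stop, then feel forward in small steps.

Emit:
send_rows([
  [[0,0,0,0,150],[0,0,-0.0001,2,150],[0,0,-0.0001,2,150],[0,0,-0.0001,2,150],[0,0,-0.0001,2,150],[0,0,-0.0001,2,150],[0,0,-0.0001,2,150]],
], squeeze=6)

```text
clock: 7.48
tool_pos: [0.5708, 0.0162, 0.0964]
eef_rot: [-180.0, 0.0, 48.7]
wrist_force: [-0.7, -0.3, -0.2]
gripper_width: 0.501
grip_force: 5.9
```

```bash
python3 st.py
```

```text
{'clock': 7.475, 'joint_positions': [5.7704, 35.0786, -15.8636, 105.1873, 13.6885, 41.5931, -58.963], 'tool_pos': [0.5708, 0.0162, 0.0964], 'eef_rot': [-179.9988, 0.0012, 48.6821], 'wrist_force': [-0.6774, -0.2762, -0.172], 'ft_torque': [-0.0304, -0.0186, -0.0195], 'grip_force': 5.9194, 'gripper_width': 0.5012}
```

Emit:
send_rows([
  [[0,0,-0.0001,2,150],[0,0,-0.0001,2,150],[0,0,-0.0001,2,150],[0,0,-0.0001,2,150]],
])

```text
clock: 7.98
tool_pos: [0.5708, 0.0161, 0.0968]
eef_rot: [-180.0, 0.0, 40.7]
wrist_force: [0.3, 1.6, -0.0]
gripper_width: 0.504
grip_force: 5.9
```

```bash
python3 st.py
```

```text
{'clock': 7.975, 'joint_positions': [4.2911, 34.8142, -13.869, 105.2742, 11.9621, 41.3295, -65.531], 'tool_pos': [0.5708, 0.0161, 0.0968], 'eef_rot': [-179.9987, 0.0046, 40.6773], 'wrist_force': [0.2754, 1.6192, -0.0254], 'ft_torque': [-0.0043, 0.0163, -0.0393], 'grip_force': 5.9195, 'gripper_width': 0.5041}
```

Emit:
send_rows([
  [[0,0,-0.0001,2,150]],
])

```text
clock: 8.1
tool_pos: [0.5708, 0.0162, 0.0969]
eef_rot: [180.0, -0.0, 38.7]
wrist_force: [0.3, -0.1, -0.5]
gripper_width: 0.503
grip_force: 5.9
```

```bash
python3 st.py
```

```text
{'clock': 8.1, 'joint_positions': [3.9172, 34.7498, -13.3716, 105.2933, 11.5277, 41.2677, -67.1748], 'tool_pos': [0.5708, 0.0162, 0.0969], 'eef_rot': [179.9999, -0.0012, 38.675], 'wrist_force': [0.2585, -0.0574, -0.5297], 'ft_torque': [-0.0492, -0.018, -0.0398], 'grip_force': 5.9195, 'gripper_width': 0.503}
```

Noise only; no stop yet. I carry on.

Emit:
send_rows([
  [[0,0,-0.0001,2,150],[0,0,-0.0001,2,150],[0,0,-0.0001,2,150]],
])

```text
clock: 8.48
tool_pos: [0.5708, 0.0162, 0.0972]
eef_rot: [-180.0, 0.0, 32.7]
wrist_force: [-0.2, 0.6, -0.3]
gripper_width: 0.503
grip_force: 5.9
```

```bash
python3 st.py
```

```text
{'clock': 8.475, 'joint_positions': [2.7918, 34.5757, -11.8668, 105.3593, 10.2252, 41.0962, -72.0891], 'tool_pos': [0.5708, 0.0162, 0.0972], 'eef_rot': [-179.9989, 0.0008, 32.6762], 'wrist_force': [-0.151, 0.5662, -0.3131], 'ft_torque': [-0.0158, -0.0263, 0.0115], 'grip_force': 5.9195, 'gripper_width': 0.5027}
```

Emit:
send_rows([
  [[0,0,-0.0001,2,150],[0,0,-0.0001,2,150],[0,0,-0.0001,2,150]],
])

```text
clock: 8.85
tool_pos: [0.5708, 0.0162, 0.0975]
eef_rot: [-180.0, 0.0, 26.7]
wrist_force: [0.5, -0.1, -0.2]
gripper_width: 0.502
grip_force: 5.9
```

```bash
python3 st.py
```

```text
{'clock': 8.85, 'joint_positions': [1.6608, 34.4189, -10.3601, 105.4239, 8.9219, 40.9406, -76.9997], 'tool_pos': [0.5708, 0.0162, 0.0975], 'eef_rot': [-179.9985, 0.0002, 26.6786], 'wrist_force': [0.5211, -0.1363, -0.1704], 'ft_torque': [-0.0401, -0.0106, -0.0188], 'grip_force': 5.9194, 'gripper_width': 0.5015}
```

Emit:
send_rows([
  [[0,0,-0.0001,2,150],[0,0,-0.0001,2,150],[0,0,-0.0001,2,150]],
])

```text
clock: 9.22
tool_pos: [0.5708, 0.0162, 0.0978]
eef_rot: [-180.0, -0.0, 20.7]
wrist_force: [-0.1, 0.3, -0.8]
gripper_width: 0.505
grip_force: 5.9
```

```bash
python3 st.py
```

```text
{'clock': 9.225, 'joint_positions': [0.5218, 34.2775, -8.8455, 105.4886, 7.6147, 40.8026, -81.9046], 'tool_pos': [0.5708, 0.0162, 0.0978], 'eef_rot': [-179.9993, -0.0007, 20.6798], 'wrist_force': [-0.1315, 0.2773, -0.8332], 'ft_torque': [0.0393, -0.0438, -0.0274], 'grip_force': 5.9195, 'gripper_width': 0.5055}
```

Emit:
send_rows([
  [[0,0,-0.0001,2,150],[0,0,-0.0001,2,150]],
])

```text
clock: 9.48
tool_pos: [0.5708, 0.0162, 0.098]
eef_rot: [-180.0, 0.0, 16.7]
wrist_force: [-0.1, 0.5, -0.9]
gripper_width: 0.503
grip_force: 5.9
```

```bash
python3 st.py
```

```text
{'clock': 9.475, 'joint_positions': [-0.2354, 34.1932, -7.8364, 105.5337, 6.7427, 40.7201, -85.1725], 'tool_pos': [0.5708, 0.0162, 0.098], 'eef_rot': [-179.9982, 0.0006, 16.6779], 'wrist_force': [-0.1011, 0.4879, -0.9084], 'ft_torque': [0.0266, 0.0167, 0.0203], 'grip_force': 5.9194, 'gripper_width': 0.5034}
```

Emit:
send_rows([
  [[0,0,-0.0001,2,150],[0,0,-0.0001,2,150],[0,0,-0.0001,2,150]],
])

```text
clock: 9.85
tool_pos: [0.5708, 0.016, 0.0982]
eef_rot: [180.0, -0.0, 10.7]
wrist_force: [1.5, 0.5, -3.1]
gripper_width: 0.505
grip_force: 6.2
```

```bash
python3 st.py
```

```text
{'clock': 9.85, 'joint_positions': [-1.3796, 34.088, -6.3057, 105.6012, 5.4477, 40.595, -90.0506], 'tool_pos': [0.5708, 0.016, 0.0982], 'eef_rot': [179.9871, -0.0041, 10.6994], 'wrist_force': [1.5246, 0.4614, -3.1091], 'ft_torque': [-0.1348, -0.2362, 0.2266], 'grip_force': 6.1533, 'gripper_width': 0.5047}
```

The stop is felt at about 110°: torque 0.23 Nm and tilting moment 0.24 Nm. I back off 6° and test the lift gently.

Emit:
send_rows([
  [[0,0,0.0001,-3,150],[0,0,0.0002,-3,150],[0,0,0,0,150]],
])

```text
clock: 10.22
tool_pos: [0.5707, 0.0162, 0.098]
eef_rot: [-180.0, 0.0, 16.7]
wrist_force: [1.1, 0.1, -0.1]
gripper_width: 0.504
grip_force: 5.9
```

```bash
python3 st.py
```

```text
{'clock': 10.225, 'joint_positions': [-0.2059, 34.1952, -7.8668, 105.5345, 6.7503, 40.7307, -85.1263], 'tool_pos': [0.5707, 0.0162, 0.098], 'eef_rot': [-179.9851, 0.0096, 16.7257], 'wrist_force': [1.1064, 0.0545, -0.1352], 'ft_torque': [0.0241, -0.016, -0.0589], 'grip_force': 5.9197, 'gripper_width': 0.5041}
```

Emit:
send_rows([
  [[0,0,-0.002,0,150],[0,0,-0.002,0,150],[0,0,-0.002,0,150]],
])

```text
clock: 10.6
tool_pos: [0.5709, 0.0162, 0.1042]
eef_rot: [180.0, -0.0, 16.8]
wrist_force: [-0.3, 0.1, -0.6]
gripper_width: 0.505
grip_force: 5.9
```

```bash
python3 st.py
```

```text
{'clock': 10.6, 'joint_positions': [-0.1534, 33.643, -7.9413, 105.3942, 6.6474, 41.3989, -84.9818], 'tool_pos': [0.5709, 0.0162, 0.1042], 'eef_rot': [179.9978, -0.0094, 16.7912], 'wrist_force': [-0.2667, 0.1057, -0.5925], 'ft_torque': [0.0193, 0.0128, -0.0187], 'grip_force': 5.92, 'gripper_width': 0.5046}
```

The nut is free. I lift on straight up, then raise the grip to carry it.

Emit:
send_rows([
  [[0,0,-0.004,0,150],[0,0,-0.004,0,150],[0,0,-0.004,0,150],[0,0,-0.004,0,150]],
])

```text
clock: 11.1
tool_pos: [0.5708, 0.0161, 0.1203]
eef_rot: [180.0, -0.0, 16.8]
wrist_force: [-0.3, 0.2, -1.2]
gripper_width: 0.503
grip_force: 5.9
```

Emit:
send_rows([
  [[0,0,-0.005,0,150],[0,0,-0.005,0,150],[0,0,-0.007,0,150],[0,0,-0.02,0,150],[0,0,-0.02,0,150],[0,0,0,0,170]],
])

```text
clock: 11.85
tool_pos: [0.572, 0.0163, 0.1786]
eef_rot: [180.0, -0.2, 16.8]
wrist_force: [-0.1, -0.0, -1.1]
gripper_width: 0.501
grip_force: 5.9
```

```bash
python3 - <<'E'
from h import *
a=robot.grab_frame("side")[0][140:280,160:300];b=robot.grab_frame("top")[0][120:260,190:330]
cv2.imwrite("pics/c2.png",np.hstack([cv2.resize(i,None,fx=2.8,fy=2.8) for i in(a,b)])[:,:,::-1])
E
python3 st.py .537 .3005 .165
```

```text
{'clock': 11.95, 'joint_positions': [0.4963, 27.6806, -8.7107, 103.0933, 5.2978, 49.6379, -83.8598], 'tool_pos': [0.5705, 0.0161, 0.1767], 'eef_rot': [-179.9971, 0.0178, 16.8084], 'wrist_force': [0.211, -0.2912, -0.9074], 'ft_torque': [-0.0133, -0.0002, 0.0468], 'grip_force': 5.92, 'gripper_width': 0.5075}
tool shift [ 0.0501 -0.2819  0.0117]
```

View pics/c2.png

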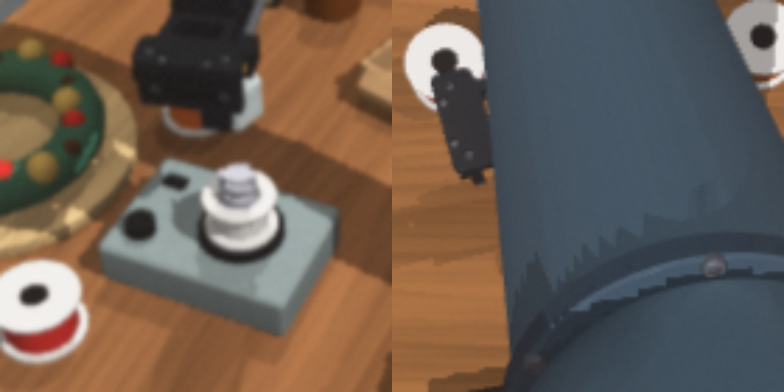

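Side view: the nut is held, at about (240,100) in the crop, and the spool is still seated at (238,205). I carry the nut to the tray.

Emit:
send_rows([
  [[0.004,-0.02,0,0,170],[0.009,-0.05,0,0,170],[0.009,-0.05,0,0,170],[0.009,-0.05,0,0,170],[0.009,-0.05,0,0,170],[0.007,-0.042,0,0,170],[0.003,-0.02,0,0,170],[0,0,0.03,0,170],[0,0,0.05,0,170],[0,0,0.05,0,170],[0,0,0.02,0,170],[0,0,0,0,170]],
], squeeze=10)

```text
clock: 13.45
tool_pos: [0.5367, 0.2994, 0.0261]
eef_rot: [179.9, 0.1, 16.8]
wrist_force: [-0.1, -0.2, -0.7]
gripper_width: 0.504
grip_force: 9.9
```

```bash
python3 - <<'E'
from h import *
a=robot.grab_frame("side")[0][270:410,110:290]
cv2.imwrite("pics/c3.png",cv2.resize(a,None,fx=3,fy=3)[:,:,::-1])
E
python3 st.py .537 .3005 .0115
```

```text
{'clock': 13.5, 'joint_positions': [-26.9229, 43.9538, -9.0259, 99.3179, 10.3291, 37.5143, -114.8945], 'tool_pos': [0.5377, 0.3003, 0.0276], 'eef_rot': [179.9896, -0.0257, 16.7758], 'wrist_force': [1.1337, 0.428, -1.0171], 'ft_torque': [0.0693, -0.0214, -0.0125], 'grip_force': 9.8754, 'gripper_width': 0.5018}
tool shift [-0.0007 -0.0004  0.0161]
```

View pics/c3.png

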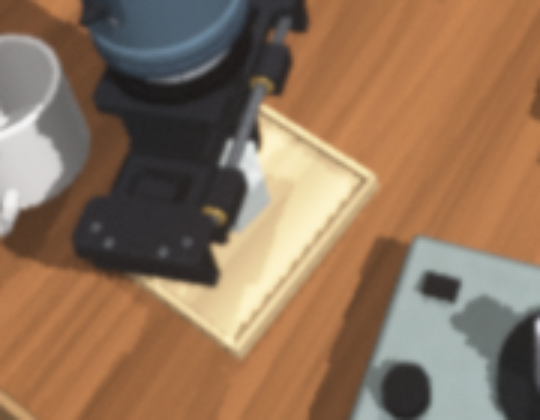

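The nut (crop (250,190)) hangs over the middle of the tray and the hand is clear of the mug. I lower it.

Emit:
send_rows([
  [[0,0,0.008,0,170],[0,0,0.004,0,170],[0,0,0.002,0,170],[0,0,0.001,0,170],[0,0,0,0,170]],
])

```text
clock: 14.12
tool_pos: [0.5371, 0.3006, 0.0121]
eef_rot: [-180.0, -0.0, 16.8]
wrist_force: [-0.3, -0.2, -0.7]
gripper_width: 0.504
grip_force: 9.9
```

```bash
python3 st.py
```

```text
{'clock': 14.125, 'joint_positions': [-27.15, 45.3627, -8.7669, 99.3735, 10.6139, 36.0655, -115.1386], 'tool_pos': [0.5371, 0.3006, 0.0121], 'eef_rot': [-179.9977, -0.0037, 16.8088], 'wrist_force': [-0.3106, -0.2407, -0.7435], 'ft_torque': [0.0046, 0.0029, -0.0377], 'grip_force': 9.8755, 'gripper_width': 0.5036}
```

Emit:
send_rows([
  [[0,0,0.0015,0,170],[0,0,0.001,0,170],[0,0,0,0,170]],
])

```text
clock: 14.5
tool_pos: [0.5372, 0.3006, 0.01]
eef_rot: [180.0, -0.0, 16.8]
wrist_force: [-1.1, -0.5, 4.5]
gripper_width: 0.503
grip_force: 9.9
```

```bash
python3 st.py
```

```text
{'clock': 14.5, 'joint_positions': [-27.1812, 45.5552, -8.7241, 99.3617, 10.6561, 35.8871, -115.1739], 'tool_pos': [0.5372, 0.3006, 0.01], 'eef_rot': [179.9944, -0.0031, 16.8076], 'wrist_force': [-1.0573, -0.54, 4.4948], 'ft_torque': [-0.17, 0.3725, 0.0249], 'grip_force': 9.8815, 'gripper_width': 0.5029}
```

Emit:
send_rows([
  [[0,0,-0.0005,0,75],[0,0,0,0,75],[0,0,0,0,75],[0,0,0,0,75],[0,0,-0.01,0,75],[0,0,-0.02,0,75],[0,0,-0.04,0,0],[0,0,-0.05,0,0],[0,0,-0.05,0,0],[0,0,-0.02,0,0]],
])

```text
clock: 15.75
tool_pos: [0.5387, 0.3016, 0.2053]
eef_rot: [-179.9, -0.4, 16.8]
wrist_force: [-0.2, 0.0, 0.9]
gripper_width: 1.002
grip_force: 0.0
```

```bash
python3 st.py .5707 .0162 .2
```

```text
{'clock': 15.75, 'joint_positions': [-25.1377, 29.9144, -11.4837, 94.9199, 6.9539, 55.478, -112.236], 'tool_pos': [0.5387, 0.3016, 0.2053], 'eef_rot': [-179.9055, -0.371, 16.8042], 'wrist_force': [-0.1752, 0.0219, 0.8691], 'ft_torque': [0.0289, 0.0164, 0.0253], 'grip_force': 0.0, 'gripper_width': 1.0023}
tool shift [-0.0518  0.2824  0.0053]
```

Emit:
send_rows([
  [[-0.005,0.03,0,0,0],[-0.009,0.05,0,0,0],[-0.009,0.05,0,0,0],[-0.009,0.05,0,0,0],[-0.009,0.05,0,0,0],[-0.006,0.035,0,0,0],[-0.003,0.017,0,0,0],[0,0,0,0,0],[0,0,0,0,0]],
])

```text
clock: 16.88
tool_pos: [0.5707, 0.0185, 0.2003]
eef_rot: [-179.9, -0.0, 17.0]
wrist_force: [-0.1, 0.7, 0.0]
gripper_width: 0.996
grip_force: 0.0
```

```bash
python3 - <<'E'
from h import *
p,d=robot.grab_frame("side");P=pts("side",d);X,Y,Z=P[...,0],P[...,1],P[...,2]
cv2.imwrite("pics/c4.png",np.hstack([cv2.resize(p[160:260,180:300],None,fx=3,fy=3),cv2.resize(p[290:390,130:250],None,fx=3,fy=3)])[:,:,::-1])
m=(np.hypot(X-.57,Y-.016)<.045)&(Z>.082)&(Z<.09);q=P[m];print(m.sum(),cv2.minEnclosingCircle((q[:,:2]*1000).astype(np.float32)),np.percentile(q[:,2],[10,50,90]))
E
python3 st.py .5707 .0162 .064
```

```text
264 ((569.5360107421875, 15.718981742858887), 30.252243041992188) [0.08365558 0.08667237 0.08845918]
{'clock': 16.925, 'joint_positions': [0.2486, 25.9449, -8.6105, 102.0546, 4.6678, 52.335, -83.3861], 'tool_pos': [0.5707, 0.0185, 0.2002], 'eef_rot': [-179.9406, -0.0222, 16.9745], 'wrist_force': [0.3738, -0.9816, -0.0575], 'ft_torque': [-0.0565, 0.0417, -0.0117], 'grip_force': 0.0, 'gripper_width': 1.0025}
tool shift [-0.0006  0.0022  0.1362]
```

View pics/c4.png

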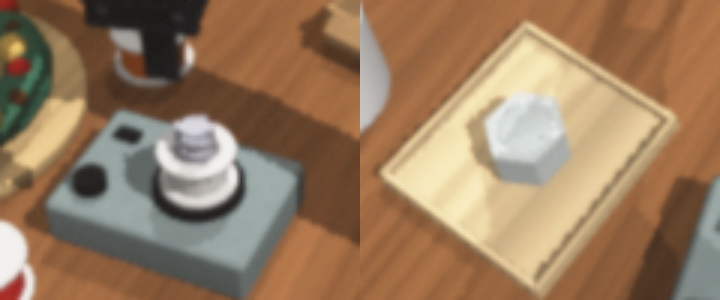

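The nut stands in the tray (right half, (525,140)). The spool is centred on the spindle with its flange at z ≈ 0.086. I go down onto the spool.

Emit:
send_rows([
  [[-0.0005,0.002,0.02,0,0],[0,0,0.04,0,0],[0,0,0.04,0,0],[0,0,0.025,0,0],[0,0,0.01,0,0],[0,0,0,0,50],[0,0,0,0,50],[0,0,0,0,50]],
], squeeze=10)

```text
clock: 17.92
tool_pos: [0.5717, 0.0142, 0.066]
eef_rot: [180.0, -0.1, 16.8]
wrist_force: [0.2, -0.2, 0.4]
gripper_width: 0.806
grip_force: 0.0
```

```bash
python3 st.py .5705 .016 .0645
```

```text
{'clock': 17.925, 'joint_positions': [-0.5838, 37.1184, -7.1171, 106.0564, 7.121, 37.1476, -85.1406], 'tool_pos': [0.5717, 0.0142, 0.066], 'eef_rot': [179.9759, -0.1009, 16.8078], 'wrist_force': [0.2371, -0.2121, 0.4256], 'ft_torque': [0.024, 0.0121, 0.0054], 'grip_force': 0.0, 'gripper_width': 0.8064}
tool shift [-0.0006 -0.0021  0.0015]
```

Emit:
send_rows([
  [[-0.0005,-0.002,0.0015,0,60],[0,0,0,0,60],[0,0,0,0,90],[0,0,0,0,90],[0,0,0,0,110],[0,0,0,0,110]],
])

```text
clock: 18.68
tool_pos: [0.5698, 0.0159, 0.0636]
eef_rot: [-180.0, -0.0, 16.8]
wrist_force: [-0.7, -1.1, 2.6]
gripper_width: 0.688
grip_force: 10.0
```

```bash
python3 st.py .5705 .016 .0645
```

```text
{'clock': 18.675, 'joint_positions': [-0.7864, 37.2679, -7.0878, 106.2685, 7.1485, 36.8892, -85.3581], 'tool_pos': [0.5698, 0.0159, 0.0636], 'eef_rot': [-179.999, -0.0006, 16.8074], 'wrist_force': [-0.6615, -1.0748, 2.6213], 'ft_torque': [-0.0143, 0.1459, 0.0463], 'grip_force': 10.0, 'gripper_width': 0.688}
tool shift [ 0.0007  0.0001 -0.0009]
```

Emit:
send_rows([
  [[0.0007,0,-0.001,0,120],[0,0,-0.003,0,120],[0,0,-0.004,0,120],[0,0,-0.004,0,120]],
])

```text
clock: 19.18
tool_pos: [0.5706, 0.0161, 0.0759]
eef_rot: [180.0, -0.0, 16.8]
wrist_force: [0.3, -0.3, 0.7]
gripper_width: 0.687
grip_force: 10.0
```

```bash
python3 st.py .5705 .016 .0645
```

```text
{'clock': 19.175, 'joint_positions': [-0.6658, 36.1669, -7.2651, 105.9927, 6.9244, 38.2524, -85.1789], 'tool_pos': [0.5706, 0.0161, 0.0759], 'eef_rot': [179.9972, -0.0112, 16.8099], 'wrist_force': [0.3269, -0.2573, 0.7044], 'ft_torque': [0.0225, -0.0121, -0.0058], 'grip_force': 10.0, 'gripper_width': 0.6874}
tool shift [-0.0001  0.0001  0.0114]
```

Emit:
send_rows([
  [[0,0,-0.006,0,120],[0,0,-0.01,0,120],[0,0,-0.012,0,120],[0,0,-0.014,0,120],[0,0,-0.02,0,120],[0,0,-0.02,0,120],[0,0,-0.008,0,120],[0,0,0,0,120]],
])

```text
clock: 20.18
tool_pos: [0.5708, 0.0161, 0.1661]
eef_rot: [180.0, -0.1, 16.8]
wrist_force: [-1.3, -0.1, 0.6]
gripper_width: 0.687
grip_force: 10.0
```

```bash
python3 - <<'E'
from h import *
p,d=robot.grab_frame("side")
cv2.imwrite("pics/c5.png",cv2.resize(p[140:260,180:320],None,fx=3,fy=3)[:,:,::-1])
E
python3 st.py .484 -.2885 .15
```

```text
{'clock': 20.225, 'joint_positions': [0.1728, 28.504, -8.2906, 103.5982, 5.2899, 48.2807, -83.841], 'tool_pos': [0.5703, 0.0161, 0.1654], 'eef_rot': [-179.9985, 0.0095, 16.81], 'wrist_force': [-0.5829, -0.0039, -0.1401], 'ft_torque': [0.0056, 0.003, -0.0142], 'grip_force': 10.0, 'gripper_width': 0.688}
tool shift [-0.1707  0.2666  0.0154]
```

View pics/c5.png

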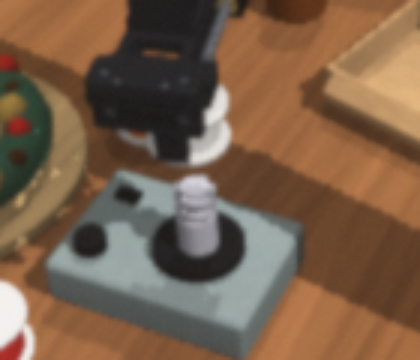

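The spool (crop (205,125)) is off the spindle. I carry it over the carton.

Emit:
send_rows([
  [[-0.012,0.018,0,0,120],[-0.027,0.042,0,0,120],[-0.03,0.048,0,0,120],[-0.03,0.048,0,0,120],[-0.03,0.048,0,0,120],[-0.025,0.038,0,0,120],[-0.013,0.02,0,0,120],[-0.004,0.005,0.02,0,120],[0,0,0.03,0,120],[0,0,0.03,0,120],[0,0,0.02,0,120],[0,0,0,0,120]],
])

```text
clock: 21.72
tool_pos: [0.4813, -0.2894, 0.0637]
eef_rot: [-179.8, 0.2, 16.7]
wrist_force: [-0.0, 0.5, 0.0]
gripper_width: 0.69
grip_force: 10.0
```

```bash
python3 - <<'E'
from h import *
p,d=robot.grab_frame("side")
cv2.imwrite("pics/c6.png",cv2.resize(p[90:230,250:420],None,fx=3,fy=3)[:,:,::-1])
E
python3 st.py .484 -.2885 .018
```

```text
{'clock': 21.775, 'joint_positions': [29.6303, 36.5459, -4.292, 107.3826, 4.3638, 36.3537, -50.5969], 'tool_pos': [0.4825, -0.2897, 0.0649], 'eef_rot': [-179.937, 0.1131, 16.7457], 'wrist_force': [0.4841, 0.1708, 0.2634], 'ft_torque': [-0.0004, -0.0463, 0.0811], 'grip_force': 10.0, 'gripper_width': 0.6893}
tool shift [ 0.0018 -0.0007  0.0469]
```

View pics/c6.png

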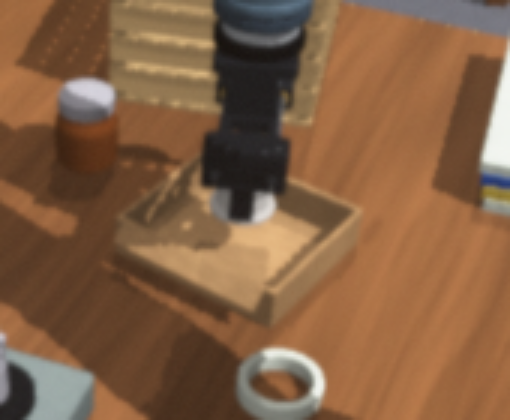

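The spool (crop (243,203)) is over the carton's floor, inside its walls. I lower it.

Emit:
send_rows([
  [[0,0,0.015,0,120],[0,0,0.015,0,120],[0,0,0.009,0,120],[0,0,0.004,0,120],[0,0,0.001,0,120],[0,0,0,0,120]],
])

```text
clock: 22.52
tool_pos: [0.4842, -0.2891, 0.0217]
eef_rot: [180.0, -0.0, 16.8]
wrist_force: [0.8, 0.7, -0.2]
gripper_width: 0.689
grip_force: 10.0
```

```bash
python3 st.py
```

```text
{'clock': 22.525, 'joint_positions': [29.2229, 40.8294, -3.9132, 107.6119, 4.8777, 31.6942, -51.0824], 'tool_pos': [0.4842, -0.2891, 0.0217], 'eef_rot': [179.9817, -0.0151, 16.8096], 'wrist_force': [0.7973, 0.6508, -0.1656], 'ft_torque': [-0.0224, 0.0328, -0.0169], 'grip_force': 9.9999, 'gripper_width': 0.6895}
```

Emit:
send_rows([
  [[0,0,0.002,0,120],[0,0,0.001,0,120],[0,0,0.001,0,120],[0,0,0,0,120]],
])

```text
clock: 23.02
tool_pos: [0.484, -0.289, 0.0176]
eef_rot: [180.0, 0.0, 16.8]
wrist_force: [0.6, 0.6, 1.2]
gripper_width: 0.692
grip_force: 10.0
```

```bash
python3 st.py
```

```text
{'clock': 23.025, 'joint_positions': [29.1911, 41.2477, -3.8727, 107.6241, 4.9226, 31.2872, -51.1212], 'tool_pos': [0.484, -0.289, 0.0176], 'eef_rot': [179.9987, 0.0014, 16.8108], 'wrist_force': [0.5657, 0.5569, 1.1723], 'ft_torque': [0.0371, 0.0143, -0.0199], 'grip_force': 10.0, 'gripper_width': 0.692}
```

The spool is at floor level, give or take a fraction of a millimetre. I release it, rise and check.

Emit:
send_rows([
  [[0,0,0.0003,0,120],[0,0,0,0,60],[0,0,0,0,45],[0,0,0,0,45],[0,0,0,0,45],[0,0,-0.01,0,45],[0,0,-0.03,0,45],[0,0,-0.05,0,45],[0,0,-0.06,0,45],[0,0,-0.05,0,45],[0,0,0,0,45]],
])

```text
clock: 24.4
tool_pos: [0.4864, -0.2903, 0.2221]
eef_rot: [179.6, -0.4, 16.8]
wrist_force: [1.0, -0.4, -0.4]
gripper_width: 0.826
grip_force: 0.0
```

Emit:
send_rows([
  [[-0.02,0.03,-0.02,0,45],[-0.02,0.04,-0.02,0,45],[-0.02,0.04,0,0,45],[-0.01,0.03,0,0,45],[0,0,0,0,45],[0,0,0,0,45]],
])

```text
clock: 25.15
tool_pos: [0.4576, -0.4417, 0.2563]
eef_rot: [-179.9, 0.0, 16.9]
wrist_force: [0.6, 0.4, 0.7]
gripper_width: 0.824
grip_force: 0.0
```

```bash
python3 - <<'E'
from h import *
p,d=robot.grab_frame("side");q,_=robot.grab_frame("top")
cv2.imwrite("pics/c7.png",np.hstack([cv2.resize(p[90:390,100:420],(400,375)),cv2.resize(q[100:320,90:440],(400,375))])[:,:,::-1])
P=pts("side",d);X,Y,Z=P[...,0],P[...,1],P[...,2];m=(np.hypot(X-.484,Y+.289)<.045)&(Z>.034)&(Z<.045);print(m.sum(),np.percentile(Z[m],[10,50,90]),np.median(P[m],0))
E
python3 st.py
```

```text
193 [0.03814936 0.04083619 0.04274768] [ 0.48406127 -0.28753033  0.04083619]
{'clock': 25.25, 'joint_positions': [41.6261, 28.4537, -2.4365, 89.1681, 1.2556, 62.4632, -34.1679], 'tool_pos': [0.4581, -0.4415, 0.2569], 'eef_rot': [-179.9258, -0.0075, 16.9301], 'wrist_force': [0.1769, 0.0996, 0.2309], 'ft_torque': [0.0327, -0.0247, 0.0069], 'grip_force': 0.0, 'gripper_width': 0.8238}
```

View pics/c7.png

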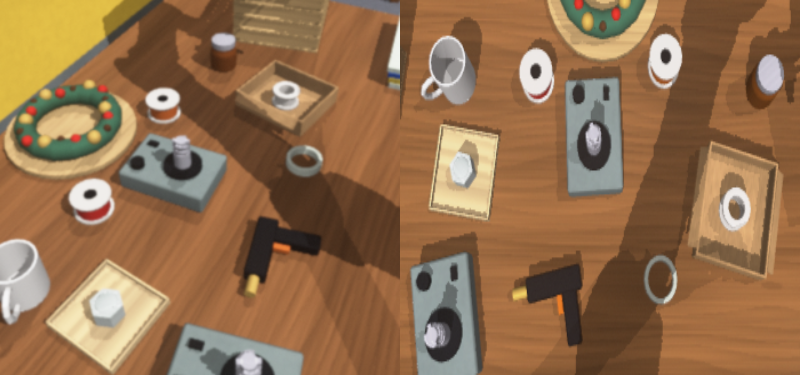

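The spool stands upright in the carton (right half, (735,208)), the nut is in the tray (462,168), the spindle is bare, and everything else is where it was. I hand in.

```bash
python3 -c "
from plant import robot
print(robot.hand_in())"
```

```text
the job is handed in; nothing more can be done
None
```

The job is handed in at about 25 s of the 72 s allowed: the nut is in the plywood tray, the empty spool stands upright in the small carton, and the last pictures show nothing else moved.

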